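# Open the push-and-turn cap of the round cleaner jug

## Task

Cleaning-down time at the rolled ice cream counter: open the round cleaner jug. Its safety cap only bites when pressed, so grip the cap, push it down and, keeping it down, turn it anticlockwise (seen from above) until the tab under the cap reaches or passes the rib on the jug's shoulder, then let go. Leave the square jug next to it closed.

Things in the scene. Friction and masses are not known exactly. Their poses are not given: they have to be found in the camera images.
- round_jug_top (a point): Centre of the flat top of the round jug's cap, 192 mm above the counter. Cap: grey ribbed upright cylinder, 44 mm diameter, 34 mm tall, any grip yaw, fingertips at most 27 mm below this point. White jug, 92 mm diameter, fixed in a steel bracket 104 mm square. The cap's shell is sprung, 8 mm travel, 3 N at first, 13 N at the bottom; it spins idly unless pressed, and rises when let go.
- round_jug_ring (a joint): Angle (rad) of the ring inside the round jug's cap, seen as a short grey tab below the cap: 0 shut, grows anticlockwise from above, 0.8 at the shoulder's white rib (open), stop at 1.4; starts at 0 to 0.15, stays where left. Cap pressed 5 mm or more (6 to 7 is good) its lugs catch the ring after up to 0.3 rad of idle turn and take it along against 0.15 N m; keep it pressed while turning.
- square_jug_top (a point): The same point on the square white jug's cap (jug 88 mm square; the same height, bracket and cap as the round jug). To be left alone; the jugs may stand either way round, 260 mm or more apart.
- square_jug_ring (a joint): Angle (rad) of the ring inside the square jug's cap: 0 shut, as on the round jug. It starts and stays at 0.

How it is judged:
By the outcome, as a careful person would: the job done as asked, in the order asked, and still so for the second after the job is handed in, with the robot touching nothing.
It also fails if it takes over 29 s, if anything falls off the work surface, if the arm or the gripper's body presses on something with over 40 N, if the wrist force passes 120 N, or if a joint passes its speed limit or range.

## Robot

A 7-joint arm with a two-finger parallel gripper is mounted at the origin on the work surface. World frame = base frame: x ahead of the robot, y to its left, z up, the work surface at z = 0. Lengths are in mm, angles in rad, forces in N, time in s.
With the tool pointing down it reaches from about 400 to 875 mm from the base axis. Payload 6.5 kg.
Tool frame: the origin (TCP) lies midway between the tips of the shut fingers; the grasp point (between the pads) lies 19 mm behind it; z points along the fingers, y is the line along which they close (so a half turn about z gives the same grasp; the last joint's range is limited). The gripper opens to 85 mm and grips with 20 to 120 N. Pads are 22 mm wide; open, the fingers measure 114 mm over their backs; the gripper's body (76 mm by 85 mm) begins 54 mm behind the grasp point. The pads swing forward as they close: fully open they stand 13 mm farther back than shut.
Start: joints at [1.085, 0.536, -0.004, 1.538, 0.003, 1.067, -0.071], TCP at [264.921, -593.555, 231.29] pointing down, gripper open.
Joint ranges: [-2.7, 2.7], [-0.37, 2.16], [-1.27, 1.26], [0.24, 2.4], [-1.31, 4.45], [0.19, 1.91], [-2.76, 2.76]. Speed limits (rad/s): [2.39, 2.39, 3.14, 3.14, 3.14, 3.14, 3.14].

## Interface

Orientations are given as a 3x3 rotation matrix whose columns are the frame's x, y, z axes.
In Python, from rig import env gives the robot as it stands.
- The arm moves only by the shell command python3 nudge.py [FORCE], which reads ROWS from standard input. ROWS is a JSON list of rows, 1 to 8 of them, each written [opening, [dx, dy, dz], [rx, ry, rz]]: the finger opening in mm, then dx, dy, dz in mm, then a rotation vector rx, ry, rz in rad; each row is the pose to reach, as a shift and turn from the pose commanded when the command began, along the tool's axes at that moment; what a row does not reach only later rows make up. A row lasts 1/10 s, in which the tool goes at most 50 mm and 0.15 rad, less where a joint would pass 70% of its speed; a pose out of reach is approached as far as the arm can. The fingers move at their own pace and stop on an object; FORCE is the grip in N (left out, the last holds). Time passes only in rows, so rows that do not move let the fingers close. It prints the time, the measured TCP pose, the force, the opening and the grip force at its end. Input that does not fit is refused with a message, and nothing moves.
- env.get_obs(): the state, without advancing time (a new reading comes with each control period).
- env.capture(name): name is "scene" or "top" or "wrist"; returns a dict with "image" (480x640x3 uint8, red, green, blue), "z_map" (480x640 float32, mm along the optical axis (not along the pixel's ray), 0 where there is no reading), "fx", "fy", "cx", "cy" (pixels), "R" (3x3) and "t" (3): a world point X has camera coordinates R X + t. Camera axes: x right, y down, z forward; pixel columns grow to the right and rows downward; lengths in mm; the calibration is good to about 2 mm. A picture is of the moment at which its call begins.
- env.sign_off(): hands the job in; it is judged then, once.
The state is a dict: "time": time; "joint_pos": joint angles; "qvel": joint speeds; "tau": joint torques, N m; "tcp_pos": TCP position; "tool_rot": TCP orientation; "ft_force": force on the tool from outside, world axes, zero at the start; "ft_torque": the same for the moment, N m; "width": finger opening in mm; "grip_force": force on a finger pad.
Only numpy, scipy, OpenCV 4.12 (cv2) and the standard library are available. Lean on these libraries where they do the work, as an engineer would, in place of code of your own. Each camera call takes 0.05 s, during which the arm holds its last target. There are 200 camera calls.

## Working session

There is one attempt and no reset: what is moved stays moved. The work goes in short steps, Python scripts to look and compute and a shell command to move; the robot and the scene stay as the last step left them, time stands still between calls to the robot, and variables do not carry over. Pictures are saved under pics/ and viewed, at most 10 in all, crops included, and the job is handed in when it is done.

```bash
ls; mkdir -p pics
python3 - <<'E'
from rig import env
import cv2,numpy as np
o=env.get_obs();print(o['time'],o['tcp_pos'],o['tool_rot'],o['width'])
ims=[]
for n in("scene","top"):
    c=env.capture(n);np.savez('pics/'+n+'0.npz',**c);ims.append(c['image'][:,:,::-1])
    print(n,c['fx'],c['cx'],c['cy'],c['R'],c['t'])
    cv2.imwrite('pics/%s0.png'%n,ims[-1])
E
```

```text
nudge.py
pics
rig.py
0.0 [ 264.67573726 -592.98340628  230.39883041] [[ 9.13109935e-01  4.07712574e-01 -8.38095677e-04]
 [ 4.07713411e-01 -9.13108668e-01  1.52829362e-03]
 [-1.42167899e-04 -1.73720294e-03 -9.99998481e-01]] 85.43213221351043
scene 511.26304121587873 320.12091887201257 247.1511183159091 [[-0.61449159  0.78891432  0.00377939]
 [ 0.58837452  0.4614704  -0.66397326]
 [-0.52556209 -0.40578229 -0.74774676]] [ 321.59639353 -167.81945767 1146.29481781]
top 475.23048264191726 315.97519739014245 241.67039201676238 [[-0.04001128 -0.99919281 -0.00358022]
 [-0.96886946  0.03967264 -0.24437275]
 [ 0.24431753 -0.0063089  -0.96967476]] [ 30.96026596 582.34496544 823.21622623]
```

View pics/scene0.png

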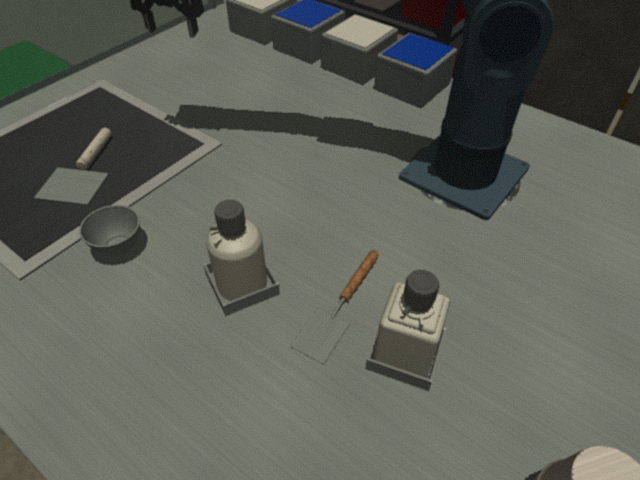

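View pics/top0.png

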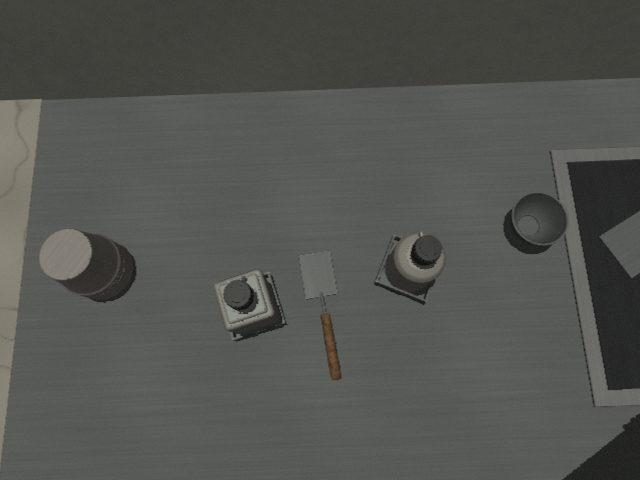

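The round jug's cap is at about (230,213) in the scene view and (427,249) in the top view. The square jug's cap is at (422,285) and (238,293). Next I measure both caps.

Run:
```python
import numpy as np,cv2
from scipy.ndimage import label
for n,ps in(("scene",[(230,209),(422,280)]),("top",[(427,246),(238,293)])):
    c=np.load(f'pics/{n}0.npz');z=c['z_map'];v,u=np.mgrid[:480,:640]
    P=np.stack([(u-c['cx'])/c['fx']*z,(v-c['cy'])/c['fy']*z,z],-1)
    W=(P-c['t'])@c['R']
    # ray cast onto z=192 mask: cap-top pixels
    for p in ps:
        m=(np.abs(W[...,2]-192)<6)&(z>0)&(np.hypot(u-p[0],v-p[1])<30)
        w=W[m]; (x,y),r=cv2.minEnclosingCircle(w[:,:2].astype(np.float32))
        print(n,p,m.sum(),np.median(w,0),(x,y),r)
        # ray onto plane of mask centroid
        d=c['R'].T@np.array([(u[m].mean()-c['cx'])/c['fx'],(v[m].mean()-c['cy'])/c['fy'],1]);o=-c['R'].T@c['t']
        print('  ray',o+d*(192-o[2])/d[2])
    m=(z>0)&(W[...,2]>20)
ims=[]
for n,(a,b) in(("scene",(235,235)),("top",(420,262))):
    c=np.load(f'pics/{n}0.npz')['image'][b-50:b+50,a-50:a+50,::-1]
    ims.append(cv2.convertScaleAbs(cv2.resize(c,(400,400),interpolation=cv2.INTER_CUBIC),alpha=1.5))
cv2.imwrite('pics/crop0.png',np.hstack(ims))
```

```text
scene (230, 209) 498 [ 537.07111689 -169.57358948  191.20358581] (534.927734375, -171.30686950683594) 23.18549346923828
  ray [ 537.41584921 -168.63033235  192.        ]
scene (422, 280) 703 [476.0192257  139.11011881 191.53532666] (473.53643798828125, 138.41839599609375) 23.03604507446289
  ray [476.09863013 139.13861828 192.        ]
top (427, 246) 588 [ 535.19438278 -171.12756114  192.13727847] (536.1273193359375, -171.99542236328125) 23.333234786987305
  ray [ 535.12604672 -171.19961234  192.        ]
top (238, 293) 626 [473.50381972 136.60306651 192.26510851] (474.3072204589844, 137.5859832763672) 23.21622085571289
  ray [473.52655603 137.01603844 192.        ]
```

View pics/crop0.png

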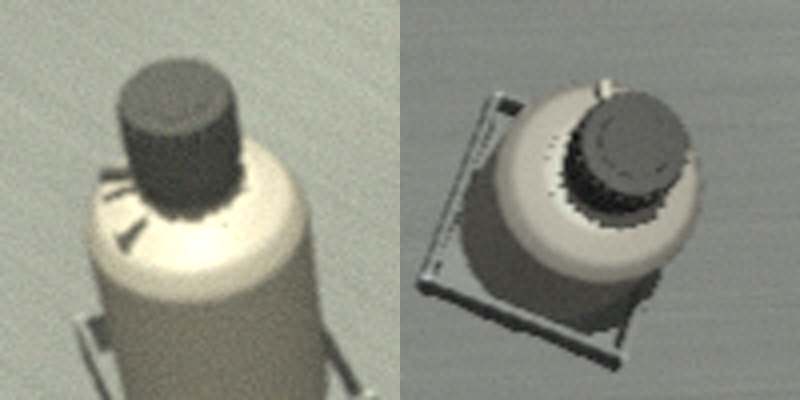

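```bash
cat > h.py <<'E'
from rig import env
import numpy as np,sys
def to(x,y,z):
    o=env.get_obs();R=np.array(o['tool_rot']);p=np.array(o['tcp_pos'])
    print('t',round(o['time'],2),'tcp',p.round(1),'delta tool',(R.T@(np.array([x,y,z])-p)).round(1),'yaw',round(float(np.arctan2(R[1,0],R[0,0])),3),'tilt',R[:2,2].round(4),'J',np.round(o['joint_pos'],2),'F',np.round(o['ft_force'],1),'w',round(o['width'],1))
if __name__=='__main__':to(*map(float,sys.argv[1:4]))
E
echo '[[85, [35, -23, 0], [0, 0, 0]], [85, [73, -48, 0], [0, 0, 0]], [85, [111, -73, 0], [0, 0, 0]], [85, [149, -98, 0], [0, 0, 0]], [85, [187, -123, 0], [0, 0, 0]], [85, [225, -148, 0], [0, 0, 0]], [85, [263, -173, 0], [0, 0, 0]], [85, [301, -198, 0], [0, 0, 0]]]' | python3 nudge.py 60; python3 h.py 536 -170.5 231
```

```text
time: 0.9
tcp_pos: [459.6, -288.3, 231.1]
tool_rot: [[0.913, 0.408, -0.0], [0.408, -0.913, 0.0], [-0.0, -0.0, -1.0]]
ft_force: [0.7, -0.3, -0.5]
width: 84.7
grip_force: 0.0
t 0.9 tcp [ 459.6 -288.3  231.1] delta tool [ 1.178e+02 -7.650e+01  1.000e-01] yaw 0.42 tilt [-0.0004  0.0001] J [ 0.57  0.36 -0.12  1.82  0.05  0.97 -0.72] F [ 0.7 -0.3 -0.5] w 84.7
```

```bash
echo '[[85, [38, -25, 0], [0, 0, 0]], [85, [76, -50, 0], [0, 0, 0]], [85, [108, -70, 0], [0, 0, 0]], [85, [119, -77.8, 0], [0, 0, 0]], [85, [119, -77.8, 0], [0, 0, 0]], [85, [119, -77.8, 0], [0, 0, 0]]]' | python3 nudge.py; python3 h.py 536 -170.5 231
python3 - <<'E'
from rig import env
import cv2,numpy as np
c=env.capture("wrist");np.savez('pics/w0.npz',**c);cv2.imwrite('pics/w0.png',c['image'][:,:,::-1])
z=c['z_map'];v,u=np.mgrid[:480,:640]
P=np.stack([(u-c['cx'])/c['fx']*z,(v-c['cy'])/c['fy']*z,z],-1);W=(P-c['t'])@c['R']
m=(abs(W[...,2]-192)<6)&(z>0)&(np.hypot(W[...,0]-536,W[...,1]+170.5)<35);w=W[m]
print(m.sum(),np.median(w,0),w.min(0),w.max(0),cv2.minEnclosingCircle(w[:,:2].astype(np.float32)))
E
```

```text
time: 1.5
tcp_pos: [535.1, -172.0, 230.9]
tool_rot: [[0.914, 0.406, -0.001], [0.406, -0.914, -0.001], [-0.002, 0.0, -1.0]]
ft_force: [-0.3, -1.2, 0.1]
width: 84.8
grip_force: 0.0
t 1.5 tcp [ 535.1 -172.   230.9] delta tool [ 1.5 -1.  -0.1] yaw 0.419 tilt [-0.0013 -0.0009] J [ 0.36  0.39 -0.17  1.77  0.08  0.99 -0.99] F [-0.3 -1.2  0.1] w 84.8
6661 [ 536.41438168 -173.02571216  192.32761576] [ 511.15900806 -197.01767075  186.00094389] [ 557.32949864 -151.078125    194.63788827] ((534.4820556640625, -174.32382202148438), 23.477495193481445)
```

View pics/w0.png

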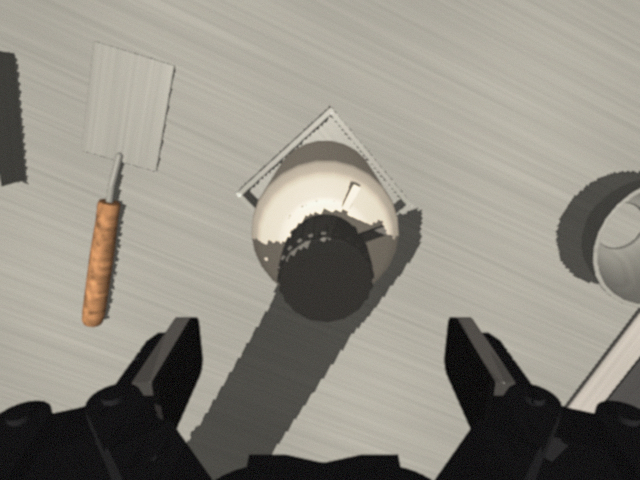

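The wrist view shows the cap centred between the fingers: cap at column 325, finger midpoint at about 324. The white rib is at (351,195) and the grey tab at (372,232), so the tab has to turn anticlockwise. Now I go down and grip.

```bash
echo '[[85, [0, 0, 25], [0, 0, 0]], [85, [0, 0, 50], [0, 0, 0]], [85, [0, 0, 64], [0, 0, 0]], [85, [0, 0, 68], [0, 0, 0]], [85, [0, 0, 68], [0, 0, 0]]]' | python3 nudge.py 60; python3 h.py 535.7 -171.5 163; echo '[[40, [0, 0, 0], [0, 0, 0]], [40, [0, 0, 0], [0, 0, 0]], [40, [0, 0, 0], [0, 0, 0]], [40, [0, 0, 0], [0, 0, 0]], [40, [0, 0, 0], [0, 0, 0]], [40, [0, 0, 0], [0, 0, 0]], [40, [0, 0, 0], [0, 0, 0]], [40, [0, 0, 0], [0, 0, 0]]]' | python3 nudge.py 60; python3 h.py 535.7 -171.5 163
```

```text
time: 2.05
tcp_pos: [535.6, -171.3, 163.2]
tool_rot: [[0.914, 0.407, -0.001], [0.407, -0.914, -0.0], [-0.001, -0.0, -1.0]]
ft_force: [0.4, 0.2, -0.0]
width: 84.9
grip_force: 0.0
t 2.05 tcp [ 535.6 -171.3  163.2] delta tool [0.  0.2 0.2] yaw 0.419 tilt [-0.0007 -0.0002] J [ 0.35  0.48 -0.16  1.82  0.1   0.85 -1.01] F [ 0.4  0.2 -0. ] w 84.9
time: 2.85
tcp_pos: [537.3, -171.9, 164.3]
tool_rot: [[0.913, 0.407, 0.003], [0.407, -0.913, -0.002], [0.002, 0.003, -1.0]]
ft_force: [1.4, -5.9, 3.7]
width: 42.4
grip_force: 60.4
t 2.85 tcp [ 537.3 -171.9  164.3] delta tool [-1.2 -1.   1.3] yaw 0.419 tilt [ 0.0029 -0.0019] J [ 0.35  0.48 -0.16  1.82  0.1   0.84 -1.01] F [ 1.4 -5.9  3.7] w 42.4
```

```bash
echo '[[40, [0, 0.5, 2], [0, 0, 0]], [40, [0, 0.8, 4], [0, 0, 0]], [40, [0, 0.8, 6.5], [0, 0, 0]], [40, [0, 0.8, 6.5], [0, 0, 0]], [40, [0, 0.8, 6.5], [0, 0, 0]]]' | python3 nudge.py 70; python3 h.py 535.7 -171.5 156.5;echo '[[40, [0, 0, 0], [0, 0, 0]]]' | python3 nudge.py 70; python3 h.py 535.7 -171.5 156.5
```

```text
time: 3.35
tcp_pos: [537.3, -172.0, 157.9]
tool_rot: [[0.913, 0.407, 0.002], [0.407, -0.913, -0.001], [0.001, 0.002, -1.0]]
ft_force: [0.4, -3.1, 8.3]
width: 42.1
grip_force: 70.9
t 3.35 tcp [ 537.3 -172.   157.9] delta tool [-1.3 -1.1  1.4] yaw 0.42 tilt [ 0.0021 -0.0012] J [ 0.35  0.49 -0.16  1.83  0.1   0.83 -1.01] F [ 0.4 -3.1  8.3] w 42.1
time: 3.45
tcp_pos: [537.3, -171.9, 157.9]
tool_rot: [[0.913, 0.408, 0.002], [0.408, -0.913, -0.001], [0.001, 0.002, -1.0]]
ft_force: [0.0, -3.6, 8.5]
width: 42.4
grip_force: 70.9
t 3.45 tcp [ 537.3 -171.9  157.9] delta tool [-1.3 -1.   1.4] yaw 0.42 tilt [ 0.002  -0.0012] J [ 0.35  0.49 -0.16  1.83  0.1   0.83 -1.01] F [ 0.  -3.6  8.5] w 42.4
```

```bash
echo '[[40, [0, 0, 1], [0, 0, 0]], [40, [0, 0, 2], [0, 0, 0]], [40, [0, 0, 2], [0, 0, 0]]]' | python3 nudge.py 70; python3 h.py 535.7 -171.5 156.5
python3 - <<'E'
from rig import env
import cv2,numpy as np
for n in("scene","top"):
    c=env.capture(n);z=c['z_map'];v,u=np.mgrid[:480,:640];np.savez(f'pics/{n}1.npz',**c)
    f=lambda z:((np.stack([(u-c['cx'])/c['fx']*z,(v-c['cy'])/c['fy']*z,z],-1)-c['t'])@c['R'])
    W0=f(np.load(f'pics/{n}0.npz')['z_map']);W=f(z)
    m=(abs(W0[...,2]-192)<4)&(np.hypot(W0[...,0]-536,W0[...,1]+171)<18)&(W[...,2]<197)&(W[...,2]>175)
    print(n,m.sum(),np.median(W[m][:,2]),np.median(W0[m][:,2]),np.percentile(W[m][:,2],[10,90]))
a=np.load('pics/scene1.npz')['image'][160:290,165:295,::-1]
cv2.imwrite('pics/crop1.png',cv2.convertScaleAbs(cv2.resize(a,(520,520),interpolation=cv2.INTER_CUBIC),alpha=1.5))
E
```

```text
time: 3.75
tcp_pos: [537.3, -172.0, 157.1]
tool_rot: [[0.913, 0.407, 0.002], [0.407, -0.913, -0.001], [0.001, 0.002, -1.0]]
ft_force: [-4.3, -2.3, 19.9]
width: 42.3
grip_force: 72.1
t 3.75 tcp [ 537.3 -172.   157.1] delta tool [-1.3 -1.1  0.6] yaw 0.42 tilt [ 0.0022 -0.0014] J [ 0.35  0.49 -0.16  1.83  0.1   0.83 -1.01] F [-4.3 -2.3 19.9] w 42.3
scene 232 183.43088885174734 191.5250080771061 [182.22519062 184.76012408]
top 41 184.2405421492838 192.1587987147141 [182.50002726 185.50874332]
```

View pics/crop1.png

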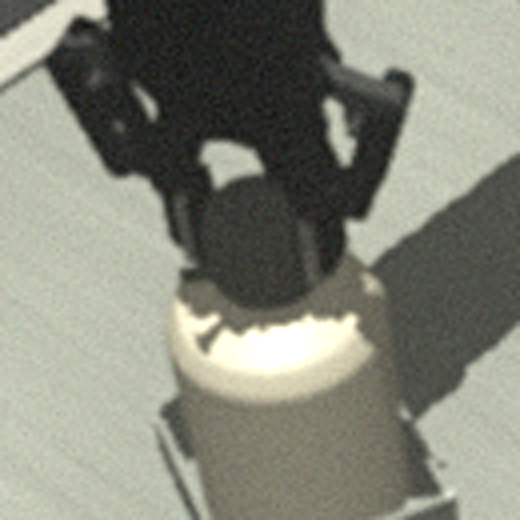

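The cap is gripped and has bottomed out: its top dropped 8 mm, to z≈184, in both views. I ease back about 1 mm and turn.

```bash
echo '[[40, [0, 0, -1.8], [0, 0, 0]], [40, [0, 0, -1.8], [0, 0, 0]]]' | python3 nudge.py 80; echo '[[40, [0, 0, 0], [0, 0, -0.1]], [40, [0, 0, 0], [0, 0, -0.2]], [40, [0, 0, 0], [0, 0, -0.3]], [40, [0, 0, 0], [0, 0, -0.4]], [40, [0, 0, 0], [0, 0, -0.5]], [40, [0, 0, 0], [0, 0, -0.6]], [40, [0, 0, 0], [0, 0, -0.6]]]' | python3 nudge.py 80; python3 h.py 535.7 -171.5 157.5
```

```text
time: 4.05
tcp_pos: [537.3, -172.0, 158.3]
tool_rot: [[0.913, 0.407, 0.002], [0.407, -0.913, -0.001], [0.002, 0.002, -1.0]]
ft_force: [-2.0, -2.9, 13.6]
width: 42.1
grip_force: 80.1
time: 4.75
tcp_pos: [535.9, -170.5, 157.7]
tool_rot: [[0.521, 0.853, -0.001], [0.853, -0.521, 0.001], [0.0, -0.001, -1.0]]
ft_force: [-2.6, 0.3, 14.5]
width: 42.0
grip_force: 80.0
t 4.75 tcp [ 535.9 -170.5  157.7] delta tool [-0.9  0.3  0.2] yaw 1.023 tilt [-0.0011  0.0007] J [ 0.46  0.5  -0.3   1.82  0.19  0.85 -0.48] F [-2.6  0.3 14.5] w 42.0
```

```bash
echo '[[40, [0, 0, 0], [0, 0, -0.1]], [40, [0, 0, 0], [0, 0, -0.2]], [40, [0, 0, 0], [0, 0, -0.3]], [40, [0, 0, 0], [0, 0, -0.4]], [40, [0, 0, 0], [0, 0, -0.5]], [40, [0, 0, 0], [0, 0, -0.6]], [40, [0, 0, 0], [0, 0, -0.6]]]' | python3 nudge.py 80; python3 h.py 535.7 -171.5 157.5
python3 - <<'E'
from rig import env
import cv2,numpy as np
ims=[]
for n,(x,y,s) in(("scene",(230,225,65)),("wrist",(320,230,130))):
    c=env.capture(n);a=c['image'][y-s:y+s,x-s:x+s,::-1]
    ims.append(cv2.convertScaleAbs(cv2.resize(a,(400,400),interpolation=cv2.INTER_CUBIC),alpha=1.6))
cv2.imwrite('pics/crop2.png',np.hstack(ims));print(env.get_obs()['ft_torque'])
E
```

```text
time: 5.45
tcp_pos: [534.0, -170.1, 157.2]
tool_rot: [[-0.052, 0.999, -0.005], [0.999, 0.052, 0.001], [0.001, -0.005, -1.0]]
ft_force: [-9.1, 2.3, 16.8]
width: 42.0
grip_force: 80.5
t 5.45 tcp [ 534.  -170.1  157.2] delta tool [-1.5  1.6 -0.3] yaw 1.623 tilt [-0.0053  0.0011] J [ 0.57  0.52 -0.44  1.82  0.28  0.87  0.04] F [-9.1  2.3 16.8] w 42.0
[ 0.27738266  2.1014322  -0.11884624]
```

View pics/crop2.png

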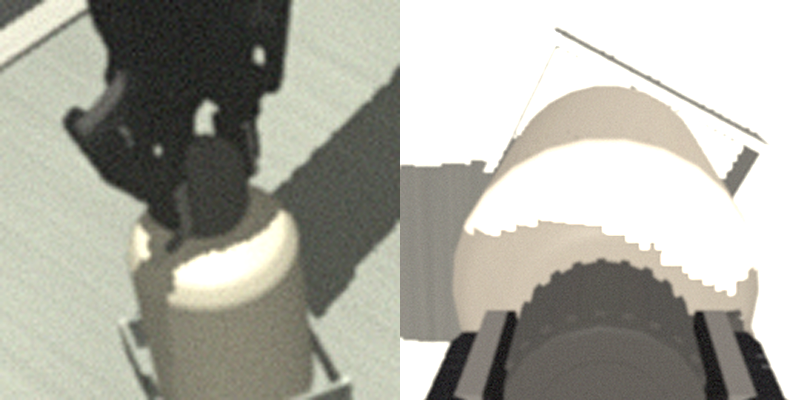

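```bash
echo '[[85, [0, 0, 0], [0, 0, 0]], [85, [0, 0, 0], [0, 0, 0]], [85, [0, 0, 0], [0, 0, 0]], [85, [0, 0, 0], [0, 0, 0]], [85, [0, 0, 0], [0, 0, 0]], [85, [0, 0, 0], [0, 0, 0]]]' | python3 nudge.py ; echo '[[85, [0, 0, -15], [0, 0, 0]], [85, [0, 0, -40], [0, 0, 0]], [85, [0, 0, -80], [0, 0, 0]], [85, [0, 0, -110], [0, 0, 0]], [85, [0, 0, -110], [0, 0, 0]], [85, [0, 0, -110], [0, 0, 0]]]' | python3 nudge.py;  python3 - <<'E'
from rig import env
import cv2,numpy as np
ims=[]
for n,(x,y,s) in(("scene",(230,235,45)),("wrist",(325,240,130))):
    c=env.capture(n);np.savez(f'pics/{n}3.npz',**c);a=c['image'][y-s:y+s,x-s:x+s,::-1]
    ims.append(cv2.convertScaleAbs(cv2.resize(a,(400,400),interpolation=cv2.INTER_CUBIC),alpha=1.2))
cv2.imwrite('pics/crop3.png',np.hstack(ims))
E
```

```text
time: 6.15
tcp_pos: [536.3, -171.2, 156.4]
tool_rot: [[-0.049, 0.999, -0.0], [0.999, 0.049, 0.0], [0.0, -0.0, -1.0]]
ft_force: [-0.8, -0.7, 0.0]
width: 85.1
grip_force: 0.0
time: 6.75
tcp_pos: [536.8, -171.4, 268.0]
tool_rot: [[-0.049, 0.999, 0.002], [0.999, 0.049, -0.001], [-0.001, 0.002, -1.0]]
ft_force: [-0.2, 0.4, -0.2]
width: 85.3
grip_force: 0.0
```

View pics/crop3.png

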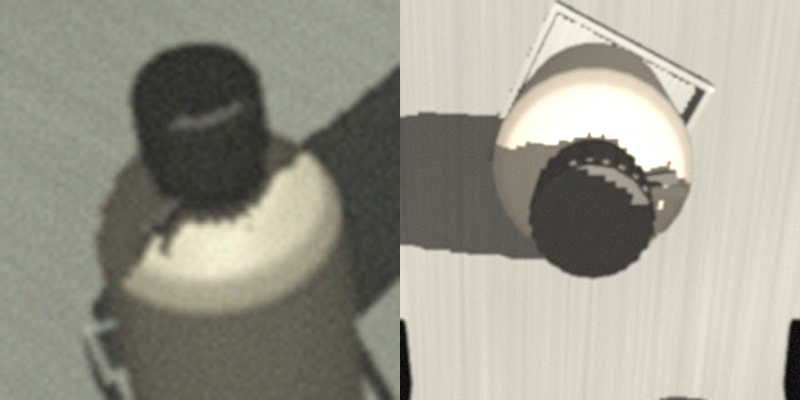

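The cap is released and has risen. The tab and rib sit near (655,180) in the wrist crop, too close to the cap to judge, so I enlarge that area and compute the angles.

Run:
```python
import cv2,numpy as np
def ang(c,u,v,h):
    d=c['R'].T@np.array([(u-c['cx'])/c['fx'],(v-c['cy'])/c['fy'],1]);o=-c['R'].T@c['t'];p=o+d*(h-o[2])/d[2]-[535.9,-171.5,0]
    return round(float(np.arctan2(p[1],p[0])),2),round(float(np.hypot(*p[:2])),1)
c0=np.load('pics/w0.npz');print('before rib',ang(c0,351,195,150),'tab',ang(c0,372,232,152))
c=np.load('pics/wrist3.npz');R=c['R'];t=c['t']
for a in(0,.25,.5,-.25,-.5,-.8):
    p=R@np.array([535.9+32*np.cos(a),-171.5+32*np.sin(a),151])+t;print(a,(p[:2]/p[2]*[c['fx'],c['fy']]+[c['cx'],c['cy']]).round(0))
f=lambda im,x0,x1,y0,y1,g:cv2.convertScaleAbs(cv2.resize(im[y0:y1,x0:x1,::-1],(400,400),interpolation=cv2.INTER_NEAREST),alpha=g)
cv2.imwrite('pics/crop4.png',np.hstack([f(c0['image'],320,400,175,255,1),f(c['image'],330,410,190,270,1.)]))
```

```text
before rib (-0.07, 32.6) tab (-0.85, 28.5)
0 [373. 231.]
0.25 [373. 219.]
0.5 [369. 207.]
-0.25 [371. 243.]
-0.5 [365. 253.]
-0.8 [355. 264.]
```

View pics/crop4.png

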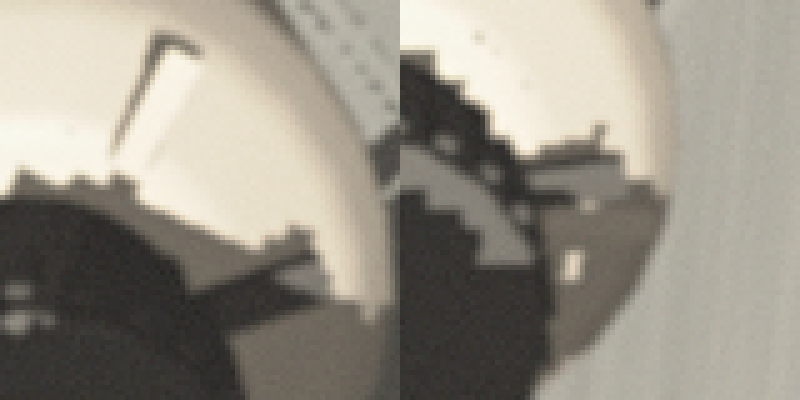

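Run:
```python
import numpy as np
def W(c,u,v):
    z=c['z_map'][v,u];p=c['R'].T@(np.array([(u-c['cx'])/c['fx']*z,(v-c['cy'])/c['fy']*z,z])-c['t'])
    d=p-[535.9,-171.5,0];return (u,v),p.round(1),'ang',np.arctan2(d[1],d[0]).round(2),'r',np.hypot(*d[:2]).round(1),c['image'][v,u]
c0=np.load('pics/w0.npz');c=np.load('pics/wrist3.npz')
print('before');[print(*W(c0,*q)) for q in((380,231),(376,230),(366,234),(353,190),(347,205))]
print('after');[print(*W(c,*q)) for q in((360,225),(364,226),(368,226),(372,226),(368,231),(364,243),(360,229))]
```

```text
before
(380, 231) [ 557.2 -196.4  152.6] ang -0.86 r 32.8 [128 123 113]
(376, 230) [ 556.9 -194.1  152.7] ang -0.82 r 30.8 [107 103  96]
(366, 234) [ 553.1 -189.7  154.6] ang -0.81 r 25.0 [51 47 44]
(353, 190) [ 570.6 -174.4  145.6] ang -0.08 r 34.8 [247 242 228]
(347, 205) [ 561.8 -174.9  146.2] ang -0.13 r 26.1 [248 241 228]
after
(360, 225) [ 559.  -167.4  152.9] ang 0.18 r 23.5 [133 127 119]
(364, 226) [ 561.5 -167.7  153.6] ang 0.15 r 25.9 [134 129 120]
(368, 226) [ 564.  -167.6  153.7] ang 0.14 r 28.4 [132 127 117]
(372, 226) [ 566.6 -167.7  152.9] ang 0.12 r 30.9 [132 127 118]
(368, 231) [ 565.2 -173.2  146.1] ang -0.06 r 29.4 [161 152 136]
(364, 243) [ 564.3 -184.6  137.2] ang -0.43 r 31.3 [224 210 188]
(360, 229) [ 559.2 -169.8  153.5] ang 0.07 r 23.3 [54 53 51]
```

```bash
python3 -c "
from rig import env
print(env.sign_off())"
```

```text
the job is handed in; nothing more can be done
None
```

The round jug is open: its tab turned about 0.96 rad and measures about 0.2 rad past the rib. The cap is released, the arm is clear, the square jug was not touched, and I handed the job in at about 7 s on the robot's clock.

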